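Tuck the cake tray's front cover under its lapped rear cover and hold it shut

ROBOT

A 6-joint arm with a two-finger parallel gripper is mounted at the origin on the work surface. World frame = base frame: x ahead of the robot, y to its left, z up, the work surface at z = 0. Lengths are in m, angles in rad, forces in N, time in s.
With the tool pointing down it reaches from about 0.35 to 0.85 m from the base axis. Payload 8.1 kg.
Tool frame: the origin (TCP) lies on the centre line of the jaws, within the pads' length; the fingertips stand tip_reach ahead of it and the grasp point (between the pads) lies 8 mm behind it (tip_reach is the distance from the TCP to the fingertips, in m); z points along the fingers, y is the line along which they close (so a half turn about z gives the same grasp; the last joint's range is limited). The gripper opens to 85 mm and grips with 20 to 120 N. Pads are 22 mm wide; open, the fingers measure 114 mm over their backs; the gripper's body (76 mm by 85 mm) begins 54 mm behind the grasp point. The pads swing forward as they close: fully open they stand 13 mm farther back than shut.
Start: joints at [1.192, 0.13, 1.488, -0, 1.523, -0.085], TCP at [0.174, 0.574, 0.242] pointing down, gripper open.
Joint ranges: [-2.96, 2.96], [-0.89, 2.26], [0.02, 2.5], [-1.34, 4.48], [0, 2.73], [-2.66, 2.66]. Speed limits (rad/s): [2.39, 2.39, 2.79, 3.14, 3.14, 3.14].

INTERFACE

Orientations are given as a unit quaternion [x, y, z, w].
In Python, from bench import * gives the robot as it stands. The module is installed in compiled form; this text tells all that it offers. Calls block until the motion is done:
- reach(position, orientation): joint-space move of the TCP to a pose.
- servo_line(position, feed=0.15, frame=None): straight line of the TCP; frame=None keeps the orientation; feed is the mean speed in m/s.
- goto_joints(angles): joint-space move.
- command_gripper(opening): opening from 0.0 (shut) to 1.0 (fully open); the grip force is fixed at half the most; returns when the fingers have stopped.
- hold(seconds).
- inverse_kinematics(position, orientation): joint angles nearest the present ones, or None.
- read_state(): the state.
- camera(name): name is "side" or "top"; returns the picture (384x512x3 uint8, red, green, blue); there is no depth.
- calibration(name): a dict with "fx", "fy", "cx", "cy" (pixels), "world_to_cam" (4x4, takes a point from world to camera coordinates). Camera axes: x right, y down, z forward; pixel columns grow to the right and rows downward; lengths in m; the calibration is good to about 2 mm. A picture is of the moment at which its call begins. calibration takes no time and is no camera call.
A pose or a line that the arm cannot do raises MotionError and nothing moves.
- hand_in(): hands the job in; it is judged then, once.
The state is a dict: "time_s": time; "qpos": joint angles; "dq": joint speeds; "joint_torque": joint torques, N m; "tcp_pos": TCP position; "tcp_rot": TCP orientation; "ft_force": force on the tool from outside, world axes, zero at the start; "moment": the same for the moment, N m; "gripper_width": opening from 0.0 (shut) to 1.0 (fully open); "grip_force": force on a finger pad.
Only numpy, scipy, OpenCV 4.12 (cv2) and the standard library are available. Lean on these libraries where they do the work, as an engineer would, in place of code of your own. Each camera call takes 0.05 s, during which the arm holds its last target. There are 200 camera calls.

TASK

Pick the loose aluminium cover up off the cutting board by its black bar and close the front of the cake tray with it: slide its red edge under the white hinged rear cover, square and centred on the tray, until the whole red band is hidden, without lifting the rear cover. Then press the cover down flat until the sprung black rubber seal beneath it is squeezed nearly fully down, and finish like that, still holding it pressed; leave everything else on the counter where it is.

Things in the scene. Friction and masses are not known exactly. Their poses are not given: they have to be found in the camera images.
- tray: Grey open cake tray, fixed to the counter, walls 60 mm high. Origin on the counter; in its own axes it runs from x = -100 mm (front, open) to +130 (rear, roofed by the white hinged rear cover), y = -100 to 100; z up. The loose cover goes in along +x. Steel cheeks stand beside the rear at y = +-117 to 127, x = 70 to 130, 92 high
- flap_edge (a point): Middle of the free front edge of the white rear cover, on its underside: tray x = +20, y = 0, 80 mm above the counter. The rear cover is 230 wide, 3 thick, and runs back 100 mm to its hinge. A small lip at the free edge turns up at about 45 degrees, to tray x = 14 mm. A stop bar under it, at tray x = 64, ends the slide 44 mm past the free edge
- seal_mid (a point): Middle of the front opening at the height of the black rubber seal's top: tray x = -45, y = 0, 70 mm above the counter at rest (10 mm below the rear cover). The seal is 20 wide along both sides (tray y = +-80 to 100, x = -84 to 64) and 16 across the front. The loose cover's bar is over this point when the red band is just hidden, and 14 mm farther back at the stop
- flap (a joint): angle of the white rear cover's hinge, 0 = lying down, grows as its free edge is lifted (0.1 rad = 10 mm at the edge). Held only by its own weight of 150 g
- seal (a joint): how far the rubber seal has been pressed down, in m: 0 at rest, 0.006 fully down; a spring, 1.5 N/mm: it starts to yield at about 1.5 N and with the cover on it goes fully down at about 9 N of push
- cover_grip (a point): Centre of the loose cover's black grip bar, 24 mm above its underside. The cover: an aluminium plate 155 (x) x 200 (y) x 4 mm, 160 g; the bar 12 thick (x), 60 long (y), 40 high above the plate. The plate runs from x = -60 to +95 mm from the bar; the last 30 mm (+65 to +95) are the red band, which goes under the rear cover. Axes: x from the bar to the red edge, z up. It lies at first flat on the cutting board
- cover_left (a point): corner of the cover's red edge at y = +100 mm, half-way through the plate, 2 mm above its underside
- cover_right (a point): corner of the cover's red edge at y = -100 mm, half-way through the plate, 2 mm above its underside
- board: wooden cutting board, fixed, 260 (x) x 320 (y) x 20 mm high; origin under its centre
- lump: brown cake lump, 56 wide, 43 high, standing on the cutting board; a bystander (origin under its centre)
- syrup: amber bottle, 60 wide, 170 high, left side of the counter; a bystander
- jar: glass jar with a red lid, 76 wide, 100 high, right side; a bystander
- cup: blue cup, 76 wide, 85 high, right side; a bystander
- bowl: white bowl, 124 wide, 50 high, left side; a bystander

How it is judged:
On the way, in this order (a step that is already met when the one before it is completed fails the run):
1. the loose cover is lifted clear of the cutting board (height (world z) of cover_grip above 0.075 m), for 0.1 s.
2. its red edge is under the rear cover: at least 15 mm in at both corners (x of each of cover_left, cover_right in the frame of tray above 0.035 m and z of cover_left in the frame of tray between 0.06 and 0.078 m and z of cover_right in the frame of tray between 0.06 and 0.078 m and y of cover_left in the frame of tray below 0.116 m and y of cover_right in the frame of tray above -0.116 m), for 0.1 s.
At the end, for the whole second after the job is handed in: Both red corners at least 25 mm under the rear cover, within 15 mm of centred, 0.12 rad of square; cover flat (0.05 rad) and still; seal pressed down over 4 of its 6 mm; rear cover down (below 0.03 rad); fingers still on the cover with over 2 N (x of each of cover_left, cover_right in the frame of tray above 0.045 m and z of cover_left in the frame of tray between 0.06 and 0.078 m and z of cover_right in the frame of tray between 0.06 and 0.078 m and y of cover_left in the frame of tray below 0.116 m and y of cover_right in the frame of tray above -0.116 m and angle between the x axis of cover_grip and the x axis of tray, either way round below 0.12 rad and angle between cover_grip's own z axis and vertical below 0.05 rad and value of joint seal above 0.004 m and value of joint flap below 0.03 rad and contact force between the fingers and cover above 2 N and linear speed of cover below 0.02 m/s); the arm keeps its last pose, push and grip.
It fails at once if the rear cover is lifted (more than 0.08 rad, 8 mm at its free edge) (value of joint flap above 0.08 rad).
It fails at once if something else on the counter is moved (by more than 25 mm) (distance of any of lump, syrup, jar, cup, bowl from where it was at the start of the episode above 0.025 m).
It also fails if it takes over 48 s, if anything falls off the work surface, if the arm or the gripper's body presses on something with over 40 N, if the wrist force passes 120 N, or if a joint passes its speed limit or range.

## Working session

There is one attempt and no reset: what is moved stays moved. The work goes in short steps, each a Python script; the robot and the scene stay as the last script left them, time stands still between calls to the robot, and variables do not carry over. Pictures are saved under pics/ and viewed, at most 10 in all, crops included, and the job is handed in when it is done.

```bash
mkdir -p pics
python3 - <<'E'
from bench import *
import cv2
for n in("top","side"):
    cv2.imwrite(f"pics/{n}0.png",cv2.resize(camera(n)[:,:,::-1],(800,600),interpolation=cv2.INTER_CUBIC))
    print(n,calibration(n))
print(read_state())
E
```

```text
top {'fx': 416.78630721070095, 'fy': 416.78630721070095, 'cx': 259.5580115986714, 'cy': 191.79612220454283, 'world_to_cam': array([[ 0.01654208, -0.99985628, -0.00371112,  0.01898932],
       [-0.99856423, -0.01633135, -0.05101738,  0.5133036 ],
       [ 0.05094944,  0.00454972, -0.99869087,  1.4262114 ],
       [ 0.        ,  0.        ,  0.        ,  1.        ]])}
side {'fx': 405.26051255253395, 'fy': 405.26051255253395, 'cx': 256.2378690771245, 'cy': 193.33813538867244, 'world_to_cam': array([[-0.99987296, -0.00282638, -0.01568657,  0.50809132],
       [ 0.00800235,  0.76211529, -0.64739188,  0.0548867 ],
       [ 0.01378475, -0.64743517, -0.76199586,  1.25241767],
       [ 0.        ,  0.        ,  0.        ,  1.        ]])}
{'time_s': 0.1, 'qpos': array([ 1.19158776e+00,  1.31121664e-01,  1.48914173e+00,  6.84380054e-06,
        1.52299964e+00, -8.54129679e-02]), 'dq': array([ 0.00102038, -0.0015659 , -0.00189697,  0.00102248, -0.00104239,
        0.00074425]), 'joint_torque': array([ 8.59399097e-04, -5.70953143e+01, -5.01942980e+01, -2.68405292e-04,
        8.09849182e-03,  2.78306095e-05]), 'tcp_pos': array([0.17356334, 0.57386237, 0.24134353]), 'tcp_rot': array([ 1.46370164e-01,  9.89229537e-01, -8.11964132e-04, -1.95608411e-04]), 'ft_force': array([-0.29360268,  0.16349321, -0.50523089]), 'moment': array([-0.00766291, -0.00342038,  0.00442167]), 'grip_force': 0.0, 'gripper_width': 1.0005554357980158}
```

View pics/top0.png

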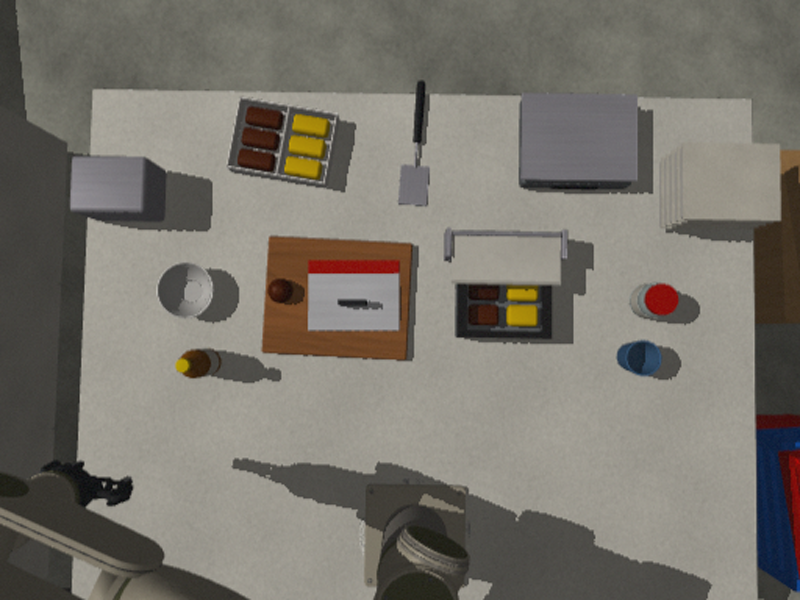

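View pics/side0.png

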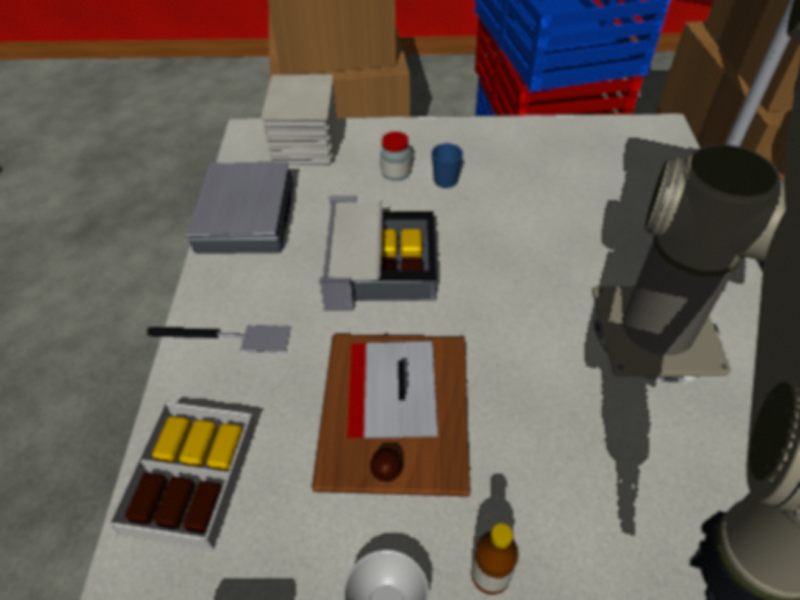

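The top view shows the cover (800x600 px) with its red edge from (308,261) to (399,261), its bar near (358,302) and the lump at (280,290). The rear cover's free edge runs (452,281)–(560,284). I'll enlarge these.

Run:
```python
from bench import *
import cv2
t=camera("top")[:,:,::-1]; s=camera("side")[:,:,::-1]
cv2.imwrite("pics/tc.png",cv2.resize(t[140:240,165:365],(800,400),interpolation=cv2.INTER_CUBIC))
cv2.imwrite("pics/sc.png",cv2.resize(s[120:200,195:295],(800,640),interpolation=cv2.INTER_CUBIC)[:600])
```

```text
(no output)
```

View pics/tc.png

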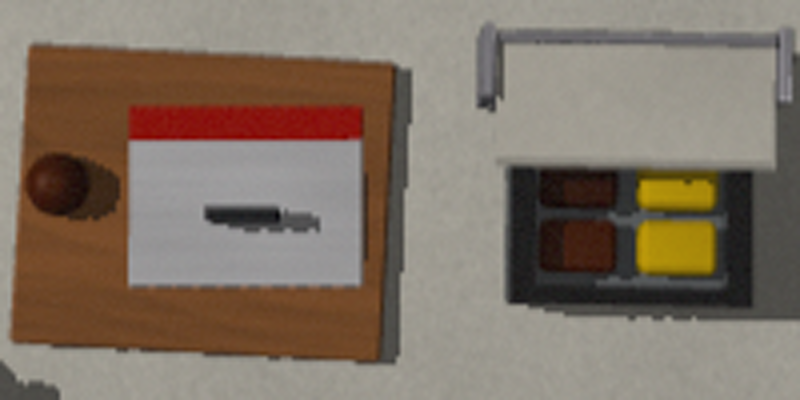

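View pics/sc.png

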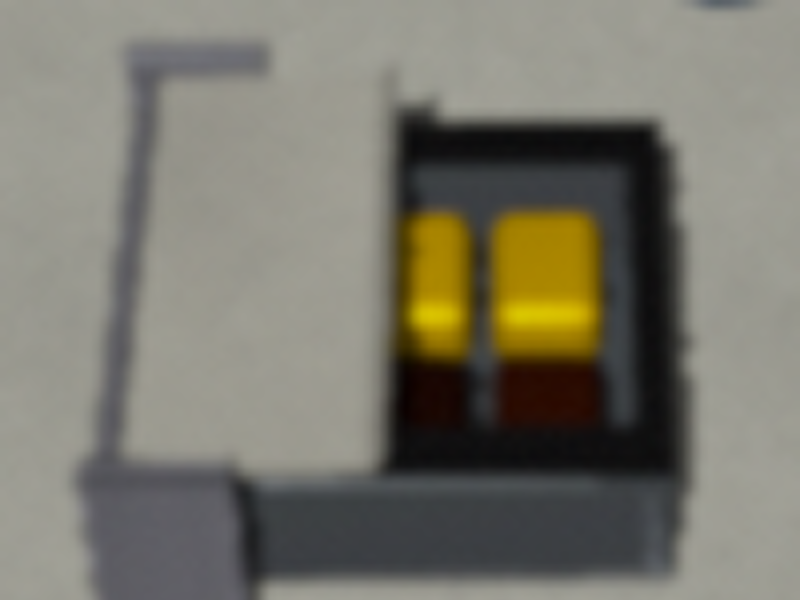

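The enlarged top crop (scale 4, offset (165,140)) shows these points:
- **Cover corners:** (129,106), (362,106), (128,285), (362,285).
- **Rear cover lip:** (497,161)–(775,169).
- **Tray front corners:** (508,301), (752,305).
- **Bar top:** spans x 205–280 and y 206–222.

The side crop confirms the rear cover is lying down, with its free edge at about x=390.

```bash
cat > h.py <<'E'
from bench import *
import numpy as np, cv2
from scipy.optimize import least_squares
from scipy.spatial.transform import Rotation as R
def pix(P,n="top"):
    c=calibration(n); p=np.c_[np.atleast_2d(P),np.ones(len(np.atleast_2d(P)))]@c["world_to_cam"].T
    return np.c_[c["fx"]*p[:,0]/p[:,2]+c["cx"],c["fy"]*p[:,1]/p[:,2]+c["cy"]]
def w(pose,L):
    L=np.atleast_2d(L); a=pose[2]; c,s=np.cos(a),np.sin(a)
    return np.c_[pose[0]+c*L[:,0]-s*L[:,1],pose[1]+s*L[:,0]+c*L[:,1],L[:,2]]
def fit(L,uv,x0,n="top"):
    r=least_squares(lambda q:(pix(w(q,L),n)-uv).ravel(),x0); return r.x,r.fun
def down(yaw): # tool down, closing axis y at world angle yaw+? : tool x along yaw
    return (R.from_euler('z',yaw)*R.from_euler('x',np.pi)).as_quat()
E
python3 - <<'E'
from h import *
np.set_printoptions(precision=4,suppress=True)
d=lambda a,o=(165,140),s=4:(np.array(a,float)+.5)/s-.5+np.array(o)
C=np.array([[95,100,24],[95,-100,24],[-60,100,24],[-60,-100,24]])/1e3
print("cover",*fit(C,d([[129,106],[362,106],[128,285],[362,285]]),[.5,.15,0]))
B=np.array([[6,30,64],[-6,-30,64]])/1e3
print("bar",*fit(B,d([[205,206],[280,222]]),[.5,.15,0]))
F=np.array([[14,115,88],[14,-115,88],[-100,100,68],[-100,-100,68]])/1e3
uv=d([[497,161],[775,169],[508,301],[752,305]])
print("tray",*fit(F,uv,[.5,-.2,0]))
print("tray lip only",*fit(F[:2],uv[:2],[.5,-.2,0]), "front",*fit(F[2:],uv[2:],[.5,-.2,0]))
ds=lambda a:d(a,(195,120),8)
S=np.array([[14,-115,88],[14,115,88],[-100,100,70],[-100,-100,70]])/1e3
print("side tray",*fit(S,ds([[392,65],[382,470],[678,472],[658,122]]),[.5,-.2,0],"side"))
q=read_state()["tcp_rot"]; print(R.from_quat(q).as_matrix())
for yaw in (0,np.pi/2,-np.pi/2): print(yaw,inverse_kinematics([.5,.15,.3],down(yaw)))
E
```

```text
cover [0.5045 0.1426 0.0169] [ 0.08   -0.1604 -0.0359 -0.2065 -0.0002  0.1933 -0.0437  0.1702]
bar [0.504  0.1414 0.0038] [ 0.4054  0.0887 -0.4051 -0.0877]
tray [ 0.5349 -0.182  -0.0074] [-0.3863  0.0184  0.3502 -0.3247  0.2946 -0.0719 -0.2585  0.379 ]
tray lip only [ 0.5344 -0.182  -0.0125] [-0.3658 -0.0094  0.3653  0.0062] front [ 0.5354 -0.1812  0.0001] [ 0.2744  0.0034 -0.2741 -0.0014]
side tray [ 0.5363 -0.1788  0.0047] [-0.0004  0.7327 -0.1348 -0.1734 -0.0388 -0.5105  0.1965  0.1007]
[[-0.9572  0.2896 -0.0004]
 [ 0.2896  0.9572 -0.0011]
 [ 0.0001 -0.0012 -1.    ]]
0 [ 0.1932 -0.0988  1.6156 -0.      1.6249  1.764 ]
1.5707963267948966 [ 0.1932 -0.0988  1.6156 -0.      1.6249  0.1932]
-1.5707963267948966 None
```

Run:
```python
from h import *
np.set_printoptions(precision=4,suppress=True)
q=down(np.pi/2+.015); p=np.array([.5043,.142,0])
s=read_state()
servo_line(s["tcp_pos"]+[0,0,.08],.25)
reach(list(p[:2])+[.25],q)
servo_line([*p[:2],.10],.2)
servo_line([*p[:2],.042],.05)
s=read_state(); print(s["time_s"],s["tcp_pos"],s["ft_force"])
command_gripper(0.0)
s=read_state(); print(s["tcp_pos"],s["ft_force"],s["gripper_width"],s["grip_force"],R.from_quat(s["tcp_rot"]).as_euler('ZYX'))
servo_line([*p[:2],.122],.1)
s=read_state(); print(s["time_s"],s["tcp_pos"],s["ft_force"],s["moment"],s["gripper_width"],s["grip_force"])
a,b=camera("top")[:,:,::-1],camera("side")[:,:,::-1]
cv2.imwrite("pics/lift.png",np.hstack([cv2.resize(a[120:240,150:270],(400,400)),cv2.resize(b[170:330,195:355],(400,400))]))
```

```text
4.85 [0.5047 0.1421 0.0424] [-0.6543 -0.6557  0.4334]
[0.5045 0.142  0.0422] [ 0.0936 -0.4567  1.393 ] 0.1301048020089227 58.849738240242004 [ 1.5859 -0.      3.1413]
6.4667 [0.5037 0.1419 0.1212] [-0.0919 -0.3181 -1.0325] [0.0099 0.0241 0.0335] 0.12863750483854913 58.55589687824249
```

View pics/lift.png

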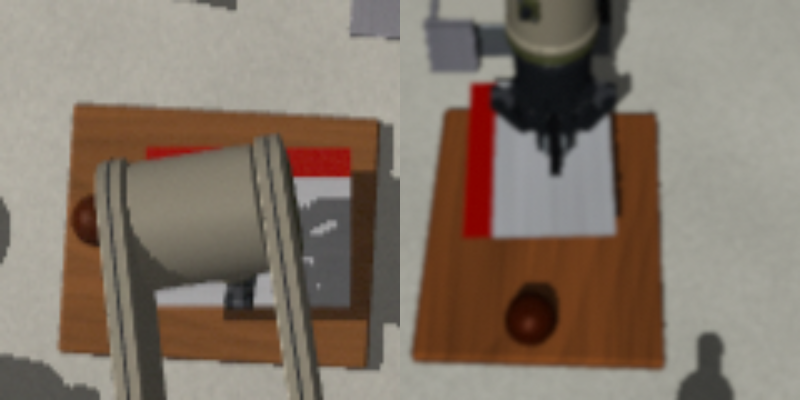

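The cover is held level. Next I move it in front of the tray at insertion height.

```bash
cat >> h.py <<'E'
T=np.array([.5355,-.181,-.006]); Q=down(np.pi/2-.006)
def tp(x,y,z): return list(w(T,[x,y,z])[0])
E
python3 - <<'E'
from h import *
np.set_printoptions(precision=4,suppress=True)
p=read_state()["tcp_pos"]
servo_line([p[0]-.04,p[1],.15],.15)
servo_line(tp(-.125,0,.15),.2,Q)
servo_line(tp(-.125,0,.0947),.1)
hold(.3)
s=read_state(); print(s["time_s"],s["tcp_pos"],s["ft_force"],tp(-.125,0,.0947))
a,b=camera("top")[:,:,::-1],camera("side")[:,:,::-1]
cv2.imwrite("pics/pre.png",np.hstack([cv2.resize(a[140:240,270:370],(400,400),interpolation=cv2.INTER_CUBIC),cv2.resize(b[120:220,195:295],(400,400),interpolation=cv2.INTER_CUBIC)]))
C=np.array([[95,100,4],[95,-100,4],[-60,100,4],[-60,-100,4]])/1e3+[0,0,.0725]
P=w([*s["tcp_pos"][:2],-.006],C)
print(((pix(P)-[270,140]+.5)*4-.5), ((pix(P,"side")-[195,120]+.5)*4-.5)+[400,0])
E
```

```text
9.8333 [ 0.4108 -0.1805  0.0953] [ 0.5381  0.2363 -1.2358] [np.float64(0.41050224999324997), np.float64(-0.1802500044999919), np.float64(0.0947)]
[[ 90.7748 214.7531]
 [333.4258 220.1733]
 [ 87.2713 403.4786]
 [331.3215 409.0642]] [[647.4078 227.1719]
 [649.3871  54.8459]
 [848.2536 226.3348]
 [831.398   53.7454]]
```

View pics/pre.png

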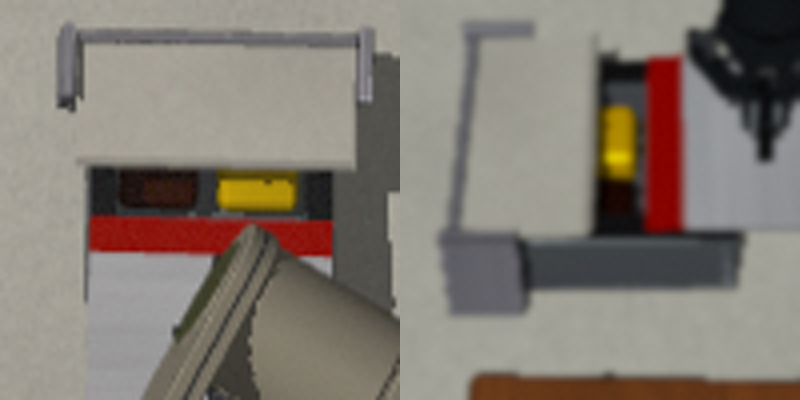

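The red corners sit at (90,216) and (333,221), matching the prediction and lined up with the tray walls. In height they are just below the lip. I'll slide in, watching the forces.

Run:
```python
from h import *
np.set_printoptions(precision=4,suppress=True)
Z=.0937
for x in (-.125,-.09,-.075,-.06,-.05,-.037):
    servo_line(tp(x,0,Z),.04); s=read_state(); f=s["ft_force"]
    print(x,s["time_s"],s["tcp_pos"],f,s["moment"],s["gripper_width"])
    if np.linalg.norm(f-[.3,0,-1.2])>5: print("stop"); break
a,b=camera("top")[:,:,::-1],camera("side")[:,:,::-1]
cv2.imwrite("pics/in.png",np.hstack([cv2.resize(a[140:240,270:370],(400,400),interpolation=cv2.INTER_CUBIC),cv2.resize(b[120:220,195:295],(400,400),interpolation=cv2.INTER_CUBIC)]))
```

```text
-0.125 10.1833 [ 0.4104 -0.1802  0.0936] [ 0.3382 -0.2033 -2.0271] [-0.0215 -0.0006  0.0255] 0.1323617676793495
-0.09 11.2083 [ 0.4453 -0.1804  0.0936] [ 0.0953 -0.7965 -1.9923] [ 0.0228  0.0213 -0.0237] 0.1341725676939165
-0.075 11.7333 [ 0.4606 -0.1805  0.0936] [ 0.3371 -0.1449 -1.4317] [-0.0441  0.0234  0.0048] 0.13339004663302995
-0.06 12.2583 [ 0.4756 -0.1806  0.0936] [ 0.2152  0.6338 -1.6528] [-0.011   0.0475  0.0464] 0.13473230194404276
-0.05 12.6583 [ 0.4857 -0.1807  0.0937] [ 0.0205 -0.326  -1.68  ] [-0.0211  0.0088  0.0115] 0.13354347733881108
-0.037 13.1333 [ 0.4986 -0.1807  0.0936] [-0.3696 -0.1546 -1.0914] [-0.0472  0.0324  0.0268] 0.1291634715940696
```

View pics/in.png

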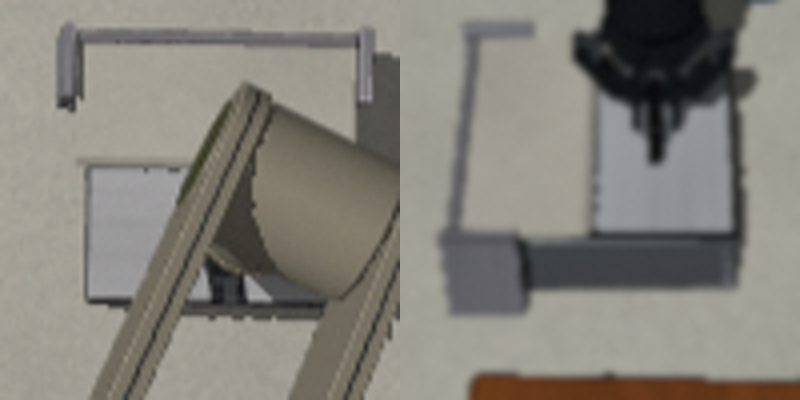

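The red band is hidden and the rear cover hasn't moved. Now I press down.

Run:
```python
from h import *
np.set_printoptions(precision=4,suppress=True)
def st():
    r=[]
    for _ in range(5): hold(.04); r.append(read_state())
    return np.mean([s["ft_force"] for s in r],0),r[-1]
f0,s=st(); z=.0937; print(f0)
while z>.080:
    z-=.001; servo_line(tp(-.037,0,z),.02); f,s=st()
    print(round(z,4),s["time_s"],s["tcp_pos"],f-f0,s["moment"],s["gripper_width"])
    if (f-f0)[2]>11: break
a,b=camera("top")[:,:,::-1],camera("side")[:,:,::-1]
cv2.imwrite("pics/press.png",np.hstack([cv2.resize(a[140:240,270:370],(400,400),interpolation=cv2.INTER_CUBIC),cv2.resize(b[120:220,195:295],(400,400),interpolation=cv2.INTER_CUBIC)]))
```

```text
[-0.2883 -0.0565 -1.4155]
0.0927 13.9 [ 0.4985 -0.1808  0.0927] [0.0725 0.3194 0.2905] [0.0238 0.0422 0.0029] 0.13038686838034227
0.0917 14.3583 [ 0.4987 -0.1809  0.0919] [0.6908 0.1569 1.7884] [-0.0608 -0.0953 -0.0348] 0.12931718667114073
0.0907 14.8167 [ 0.4987 -0.1809  0.0909] [1.1976 0.2152 3.3858] [-0.0414 -0.1547 -0.0755] 0.12837643485465797
0.0897 15.275 [ 0.4987 -0.1809  0.0899] [ 1.0784 -0.2885  4.924 ] [-0.0655 -0.158  -0.0396] 0.13110369073067296
0.0887 15.7333 [ 0.4987 -0.1809  0.0889] [ 0.8551 -0.1148  6.5574] [-0.0581 -0.1006  0.057 ] 0.13205410035365697
0.0877 16.1917 [ 0.4987 -0.1808  0.088 ] [ 0.3467 -0.0729  7.7582] [-0.0056  0.0484  0.0255] 0.12712054002067524
0.0867 16.65 [ 0.4987 -0.1809  0.0872] [-0.7441  0.1299  9.1676] [ 0.0652  0.1295 -0.0383] 0.13397332125755873
0.0857 17.1083 [ 0.4987 -0.1809  0.0863] [-1.4913  0.8889 10.6678] [0.079  0.2257 0.0523] 0.13432290710773462
0.0847 17.5667 [ 0.4987 -0.1809  0.0861] [-4.8364  2.7218 16.9977] [0.3736 0.7609 0.0236] 0.1329835482484772
```

View pics/press.png

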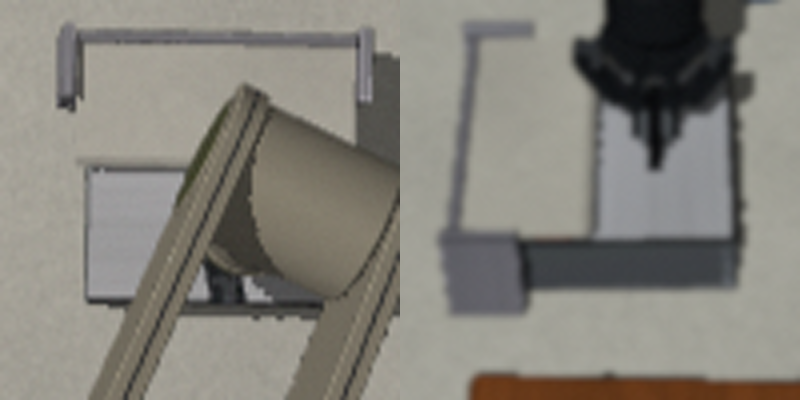

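Run:
```python
from h import *
servo_line(tp(-.037,0,.0854),.02); hold(.5)
s=read_state(); print(s["tcp_pos"],s["ft_force"],s["grip_force"],s["time_s"])
print(hand_in())
```

```text
[ 0.49872524 -0.18085923  0.08613942] [-1.5706541   1.32989498 10.29230359] 59.9848347902298 18.4167
the job is handed in; nothing more can be done
None
```

I handed the job in at 18.4 s with the cover slid in under the rear cover and the whole red band hidden. It is still gripped and pressed down with about 12 N, the seal squeezed close to its full 6 mm; no verdict came back.

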